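Turn over the cast covers and pick out the incomplete ones

TASK

A cast housing cover lies rim down on each of the two front mats. Turn each of these two over and check inside that both round bosses are there: lay a complete cover open side up between the ribs of the carrier, lengthwise, and one that lacks a boss open side up and flat in the plain scrap tray. Leave the covers on the back mats, the specimens, the marker and the tape where they are.

Things in the scene. Friction and masses are not known exactly. Their poses are not given: they have to be found in the camera images.
- mat_1: nearer front mat: black ribbed rubber, 90 (x) x 124 (y) x 6 mm, fixed; origin: centre of its underside on the worktop. One cast aluminium cover lies on it, rim down so that its inside is hidden: its centre within 5 mm of the mat's, its length along the mat's y within 15 degrees
- spot_1 (a point): centre of mat_1's upper face, 6 mm above the worktop, axes as the mat's. The cover here is a box 92 mm long, 54 wide, 34 high, 0.2 to 0.33 kg, open on the rim side; fins and two round pads on its closed side end level, so it also lies steadily on that side, and it stands on its flat 54 mm wide ends. Grip it across the 54 mm width
- mat_2: farther front mat: black ribbed rubber, 90 (x) x 124 (y) x 6 mm, fixed; origin: centre of its underside on the worktop. One cast aluminium cover lies on it, rim down so that its inside is hidden: its centre within 5 mm of the mat's, its length along the mat's y within 15 degrees
- spot_2 (a point): centre of mat_2's upper face, 6 mm above the worktop. Inside of a cover: hollow 82 x 44 mm, walls 5 mm, floor 18 mm in from the rim, floor webs 3 mm high. A complete cover has two round bosses, 17 mm wide, 13 mm tall, on the floor, one 26 mm from the centre towards each end, tips 5 mm below the rim. Where one is missing the floor is flat. A cover lacks none or one
- mat_3: left one of the two back mats, like mat_1; the cover on it is for later and stays where it is
- mat_4: right one of the two back mats, like mat_1; the cover on it is for later and stays where it is
- carrier: carrier: flat aluminium plate 96 (x) x 240 (y) mm on rubber feet, fixed, its face 8 mm above the worktop, with three cross ribs (64 mm along x, 8 mm thick, 12 mm high) at y = -110, 0 and +110; each 102 mm space between ribs takes one cover lengthwise along the carrier's y and is open at the x sides. Origin: centre of its underside on the worktop
- space_1 (a point): centre of the carrier's space on its +y side, on the plate's upper face (8 mm above the worktop); axes as the carrier's
- space_2 (a point): centre of the carrier's space on its -y side, on the plate's upper face; axes as the carrier's
- tray: scrap tray: plain shallow grey plastic tray 270 (x) x 156 (y) mm without any ribs, fixed to the worktop, with a 6 mm thick bottom and a rolled lip all round, 5 mm thick, its top 15.5 mm above the worktop; room for both covers. Origin: centre of its underside on the worktop
- specimen_dark: bystander: black resin-mounted specimen, 30 mm across, 21 mm high; origin at the centre of its underside
- specimen_amber: bystander: amber resin-mounted specimen, 30 mm across, 20 mm high; origin at the centre of its underside
- marker: bystander: lying marker pen, 17 mm thick, 136 mm long along its y
- tape_roll: bystander: roll of tape lying flat, 100 mm across, 25 mm high; origin at the centre of its underside

How it is judged:
By the outcome, as a careful person would: the job done as asked, in the order asked, and still so for the second after the job is handed in, with the robot touching nothing.
It also fails if it takes over 72 s, if anything falls off the work surface, if the arm or the gripper's body presses on something with over 40 N, if the wrist force passes 120 N, or if a joint passes its speed limit or range.

ROBOT

A 6-joint arm with a two-finger parallel gripper is mounted at the origin on a cart in front of the work surface, level with it; the furniture and walls round the work are solid. World frame = base frame: x ahead of the robot, y to its left, z up, the work surface at z = 0. Lengths are in m, angles in rad, forces in N, time in s.
With the tool pointing down it reaches from about 0.4 to 0.825 m from the base axis. Payload 7 kg.
Tool frame: the origin (TCP) lies on the centre line of the jaws, within the pads' length; the fingertips stand 14 mm ahead of it and the grasp point (between the pads) lies 5 mm behind it; z points along the fingers, y is the line along which they close (so a half turn about z gives the same grasp; the last joint's range is limited). The gripper opens to 88 mm and grips with 3 to 60 N. Pads are 19 mm wide; open, the fingers measure 130 mm over their backs; the gripper's body (78 mm by 193 mm) begins 47 mm behind the grasp point.
Start: joints at [1.485, 0.359, 0.012, 0, -1.224, -0.288], TCP at [0.246, 0.628, 0.241] pointing down, gripper open.
Joint ranges: [-3.07, 3.07], [-1.43, 2.12], [-1.02, 1.25], [-3.03, 1.67], [-3.05, -0], [-3.03, 3.03]. Speed limits (rad/s): [2.39, 2.39, 3.01, 3.14, 3.14, 3.14].

INTERFACE

Orientations are given as [roll, pitch, yaw] about the fixed x, y, z axes, in that order (R = Rz(yaw) Ry(pitch) Rx(roll)).
In Python, from station import arm gives the robot as it stands.
- The arm moves only by the tool move_arm, never from a script. Its argument "rows" is a list of rows, each an object with "translation": the shift along the tool's x, y, z in cm, a list of three; "rot": the turn, a rotation vector about the tool's x, y, z in degrees, a list of three; "hand": the closure, from 0 (fully open) to 1 (shut). A call has 1 to 8 rows; each row is the pose to reach, as a shift and turn from the pose commanded when the call began, along the tool's axes at that moment; what a row does not reach only later rows make up. A row lasts 1/12 s, in which the tool goes at most 41.7 mm and 7.16 degrees, less where a joint would pass 70% of its speed; a pose out of reach is approached as far as the arm can. A call with a gripper value outside its range is refused whole. The fingers move at their own pace and stop on an object; "squeeze" is the grip in N (left out, the last holds). Time passes only in rows, so rows that repeat a pose let the fingers close. It gives the time, the measured TCP pose, the force, the opening and the grip force at its end, in the units of the state.
- arm.get_state(): the state, without advancing time (a new reading comes with each control period).
- arm.grab_frame(name): name is "scene" or "side" or "wrist"; returns (picture, depth): 420x560x3 uint8, red, green, blue; 420x560 float32, m along the optical axis (not along the pixel's ray), 0 where there is no reading.
- arm.camera_params(name): a dict with "vfov" (degrees; the focal length in pixels is half the picture's height over the tangent of half this angle, whatever the lens; pixels are square), "cx", "cy" (the principal point, pixels), "position" and "orientation" of the camera in the world; the wrist camera has in their place "tool_from_camera" (4x4, takes a point from camera to tool coordinates, whose origin is the TCP and whose axes are the flange's). Camera axes: x right, y down, z forward; pixel columns grow to the right and rows downward; lengths in m; the calibration is good to about 2 mm. A picture is of the moment at which its call begins: read the wrist's pose just before it. camera_params takes no time and is no camera call.
- arm.job_done(): hands the job in; it is judged then, once.
Trained networks look in the newest picture that a camera, given by its name, has taken for a name from the list of things; names that differ only in an ending like _2 or _b are one class to them, and where a whole thing is asked for, a point or a joint stands for the part that bears it (a point fixed in the world has none). Each returns a list of dicts, best first, with "p" (0 to 1); they miss things now and then, are a little off and sometimes report something else, mostly with a low value. They report only what shows in the picture. A call takes as long as a camera call.
- arm.search_frame(label, camera): "point" ([x, y, z] in m, in the coordinates of the camera as it stood for that picture, good to about 4 mm: the middle of the surface that is visible of it).
- arm.pinpoint(label, camera): "point" ([x, y, z] in m, in the coordinates of the camera as it stood for that picture, good to about 4 mm: a listed point, or the origin of a listed thing).
The state is a dict: "t": time; "q": joint angles; "qd": joint speeds; "joint_efforts": joint torques, N m; "eef_pos": TCP position; "ee_rot": TCP orientation; "force": force on the tool from outside, world axes, zero at the start; "moment": the same for the moment, N m; "width": finger opening in m; "gripper_force": force on a finger pad.
Only numpy, scipy, OpenCV 4.12 (cv2) and the standard library are available. Lean on these libraries where they do the work, as an engineer would, in place of code of your own. Each camera call takes 0.05 s, during which the arm holds its last target. There are 200 camera calls.

## Working session

There is one attempt and no reset: what is moved stays moved. The work goes in short steps, Python scripts to look and compute and a tool call to move; the robot and the scene stay as the last step left them, time stands still between calls to the robot, and variables do not carry over. Pictures are saved under pics/ and viewed, at most 10 in all, crops included, and the job is handed in when it is done.

Besides the shell and the picture viewer there is one more tool, called as a command line: name --argument value ..., lists and objects as JSON in quotes. move_arm: Moves the arm, as the interface text tells. Its arguments: {"type":"object","properties":{"rows":{"type":"array","items":{"type":"object","properties":{"translation":{"type":"array","items":{"type":"number"}},"rot":{"type":"array","items":{"type":"number"}},"hand":{"type":"number"}}}},"squeeze":{"type":"number"}},"required":["rows"]}

```bash
mkdir -p pics; ls; cat > h.py <<'E'
import numpy as np, cv2
from scipy.spatial.transform import Rotation as R
from station import arm
def cam(n,st=None):
    p=arm.camera_params(n); f=210/np.tan(np.radians(p['vfov'])/2)
    if 'tool_from_camera' in p:
        st=st or arm.get_state(); T=np.eye(4); T[:3,:3]=R.from_euler('xyz',st['ee_rot']).as_matrix(); T[:3,3]=st['eef_pos']
        T=T@np.array(p['tool_from_camera'])
    else:
        T=np.eye(4); o=np.array(p['orientation'])
        T[:3,:3]=o if o.shape==(3,3) else R.from_euler('xyz',o).as_matrix() if o.size==3 else R.from_quat(o).as_matrix()
        T[:3,3]=p['position']
    return T,f,p['cx'],p['cy']
def cloud(n):
    T,f,cx,cy=cam(n); im,d=arm.grab_frame(n)
    v,u=np.mgrid[:420,:560]
    P=np.stack([(u-cx)/f*d,(v-cy)/f*d,d],-1)@T[:3,:3].T+T[:3,3]
    P[d==0]=np.nan
    return im,P
def save(n,im): cv2.imwrite('pics/'+n,im[...,::-1])
E
python3 - <<'E'
from h import *
print(arm.get_state())
for n in('scene','side'):
    print(arm.camera_params(n))
    T=cam(n)[0]; im,P=cloud(n); save(n+'0.png',im)
    for l in ['spot_1','mat_1','space_1','carrier','tray','tape_roll','marker','specimen_dark']:
        for r in arm.pinpoint(l,n)[:4]: print(n,l,round(r['p'],2),(T[:3,:3]@r['point']+T[:3,3]).round(3))
print(arm.camera_params('wrist'))
E
```

```text
pics
{'t': 0.0, 'q': array([ 1.48511932e+00,  3.59382925e-01,  1.10364197e-02, -3.51483719e-04,
       -1.22410961e+00, -2.88101625e-01]), 'qd': array([ 0.00055326, -0.0009743 ,  0.00101662, -0.0018172 ,  0.00070793,
       -0.00083766]), 'joint_efforts': array([-2.74924656e-03, -5.82707191e+01,  2.93053919e+01,  6.99676126e+00,
        7.12816996e-03, -1.78567143e-04]), 'eef_pos': array([0.24631688, 0.62793431, 0.23961523]), 'ee_rot': array([ 3.13990738e+00, -1.54849603e-04, -3.73898206e-01]), 'force': array([-0.45843606, -0.65835812, -0.0554504 ]), 'moment': array([ 0.00594921, -0.05530395,  0.00437839]), 'gripper_force': 0.0, 'width': 0.08742793027879503}
{'vfov': 52.59152329356914, 'cx': 280.12358578340036, 'cy': 208.24965206884505, 'position': array([ 0.11560245, -0.79667144,  0.64715433]), 'orientation': array([-2.15439415, -0.00706041, -0.51342953])}
scene spot_1 0.76 [ 0.467 -0.01   0.005]
scene spot_1 0.58 [0.614 0.021 0.008]
scene spot_1 0.24 [ 0.524 -0.267  0.001]
scene mat_1 0.82 [ 0.769 -0.074  0.001]
scene mat_1 0.69 [0.615 0.016 0.006]
scene mat_1 0.58 [ 0.47  -0.01  -
[... 1070 characters left out ...]

side tray 0.82 [ 0.536  0.303 -0.001]
side tape_roll 0.57 [ 0.379 -0.152 -0.001]
side marker 0.81 [0.364 0.041 0.003]
side specimen_dark 0.52 [ 0.379  0.171 -0.001]
side specimen_dark 0.51 [ 0.464 -0.012  0.003]
side specimen_dark 0.33 [ 0.465 -0.013 -0.008]
{'vfov': 66.69515617106828, 'cx': 272.4267370133676, 'cy': 207.95846829538786, 'tool_from_camera': array([[ 4.26643079e-04, -9.58024403e-01, -2.86686346e-01,
         7.65862476e-02],
       [ 9.99999908e-01,  3.96480511e-04,  1.63262168e-04,
         6.72535772e-04],
       [-4.27435918e-05, -2.86686389e-01,  9.58024484e-01,
        -1.45029610e-01],
       [ 0.00000000e+00,  0.00000000e+00,  0.00000000e+00,
         1.00000000e+00]])}
```

View pics/side0.png

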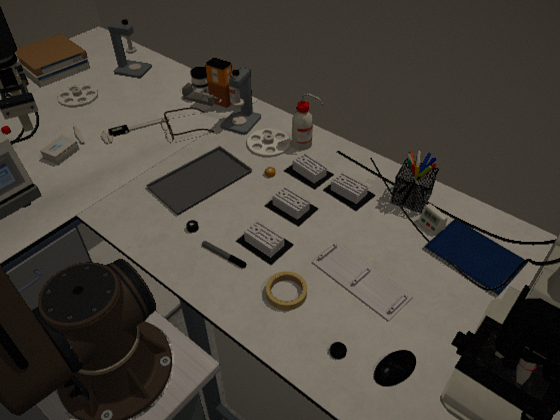

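```bash
python3 - <<'E'
from h import *
def rect(P,c,rad,zlo,zhi):
    m=(np.hypot(P[...,0]-c[0],P[...,1]-c[1])<rad)&(P[...,2]>zlo)&(P[...,2]<zhi)
    q=P[m]; r=cv2.minAreaRect((q[:,:2]*1000).astype(np.float32)); return m.sum(),np.round(r[0],1),np.round(r[1],1),round(r[2],1),np.round(np.nanmedian(q[:,2])*1000,1)
for n in('scene','side'):
    im,P=cloud(n)
    for nm,c in (('c1',(.465,-.011)),('c2',(.615,.018)),('c3',(.768,.066)),('c4',(.768,-.074))):
        print(n,nm,rect(P,c,.07,.034,.05))
    print(n,'carrier',rect(P,(.524,-.27),.135,.004,.03))
    print(n,'ribs',[rect(P,(.524+.01*0+s*.011,-.27+s*.109),.04,.0145,.03) for s in(-1,0,1)])
    print(n,'tray',rect(P,(.534,.304),.17,.009,.03))
    T=cam(n)[0]
    for l in ['mat_3','specimen_amber','specimen_dark']:
        for r in arm.search_frame(l,n)[:4]: print(n,l,round(r['p'],2),(T[:3,:3]@r['point']+T[:3,3]).round(3))
E
```

```text
scene c1 (np.int64(486), array([463.2, -13.9]), array([94.6, 53.5]), 89.3, np.float64(38.3))
scene c2 (np.int64(404), array([612.2,  16.4]), array([94.4, 54.2]), 87.1, np.float64(38.2))
scene c3 (np.int64(308), array([764.3,  68. ]), array([95.7, 54.2]), 81.2, np.float64(38.3))
scene c4 (np.int64(415), array([767.2, -75. ]), array([93.6, 57.3]), 88.7, np.float64(38.0))
scene carrier (np.int64(2965), array([ 514.6, -263.2]), array([268.9, 246.6]), 51.6, np.float64(7.5))
scene ribs [(np.int64(33), array([ 512.4, -383.7]), array([ 5.5, 62.3]), 82.3, np.float64(16.7)), (np.int64(108), array([ 525.4, -272.5]), array([10.5, 62.6]), 84.3, np.float64(19.0)), (np.int64(96), array([ 537.3, -164.3]), array([10.9, 62.6]), 85.3, np.float64(18.7))]
scene tray (np.int64(478), array([534. , 297.7]), array([167.1, 276.7]), 83.1, np.float64(13.3))
scene mat_3 0.92 [ 0.438 -0.054  0.003]
scene mat_3 0.87 [ 0.583 -0.025  0.007]
scene mat_3 0.8 [0.733 0.036 0.009]
scene mat_3 0.71 [ 0.739 -0.114  0.006]
scene specimen_amber 0.51 [0.679 0.145 0.016]
scene specimen_dark 0.72 [ 0.586 -0.024  0.006]
scene sp
[... 505 characters left out ...]
ide ribs [(np.int64(85), array([ 512.7, -381.4]), array([ 7.9, 62.9]), 83.5, np.float64(19.0)), (np.int64(80), array([ 524.7, -272.6]), array([10.3, 64.7]), 84.2, np.float64(18.9)), (np.int64(73), array([ 536.8, -163. ]), array([10. , 64.6]), 82.7, np.float64(18.4))]
side tray (np.int64(581), array([536.7, 308.9]), array([247.3, 305.8]), 66.3, np.float64(12.7))
side mat_3 0.83 [ 0.735 -0.107  0.008]
side mat_3 0.71 [0.731 0.04  0.008]
side mat_3 0.58 [ 0.433 -0.047 -0.001]
side mat_3 0.54 [ 0.588 -0.025  0.006]
side specimen_amber 0.41 [0.681 0.154 0.016]
side specimen_amber 0.34 [ 0.521 -0.283  0.008]
side specimen_dark 0.33 [ 0.52  -0.282  0.003]
side specimen_dark 0.22 [0.678 0.154 0.017]
```

The side picture shows the carrier at about (360,280), tape (286,290), and the tray (200,180). The front covers are at (264,238) and (291,203) and the back ones at (309,167) and (349,188); the networks' points agree with this.

```bash
cat >> h.py <<'E'
def seq(wps,st=None):
    """wps: (grasp x,y,z mm, tilt deg, delta deg[, from pose assumed reached]) -> tool-frame moves, one after the other"""
    st=st or arm.get_state(); p=np.array(st['eef_pos'])*1000; Q=R.from_euler('xyz',st['ee_rot'])
    e=Q.as_matrix(); print('now t%.1f grasp'%st['t'],(p-5*e[:,2]).round(1),'w%.1f'%(st['width']*1000),'z',e[:,2].round(3),'x',e[:,0].round(3))
    for x,y,z,tau,dl in wps:
        Q2=R.from_euler('z',-90+dl,degrees=True)*R.from_euler('x',180,degrees=True)*R.from_euler('y',tau,degrees=True)
        p2=np.array([x,y,z])+5*Q2.as_matrix()[:,2]
        print((x,y,z,tau,dl),'T cm',(Q.inv().apply(p2-p)/10).round(2),'rot',(Q.inv()*Q2).as_rotvec(degrees=True).round(1))
        p,Q=p2,Q2
E
python3 - <<'E'
from h import *
seq([(440,300,230,0,0),(440,80,220,0,0),(464,-60,190,0,0)])
E
```

```text
now t1.3 grasp [246.5 628.4 245.6] w87.8 z [ 0.  0. -1.] x [ 0.931 -0.365  0.   ]
(440, 300, 230, 0, 0) T cm [30.   23.5   1.56] rot [-0.   0.  68.6]
(440, 80, 220, 0, 0) T cm [22.  0.  1.] rot [0. 0. 0.]
(464, -60, 190, 0, 0) T cm [14.  -2.4  3. ] rot [0. 0. 0.]
```

move_arm --rows '[{"translation": [26,20,1.5],"rot": [0,0,56],"hand": 0},{"translation": [26,20,1.5],"rot": [0,0,56],"hand": 0},{"translation": [26,20,1.5],"rot": [0,0,56],"hand": 0},{"translation": [26,20,1.5],"rot": [0,0,56],"hand": 0},{"translation": [26,20,1.5],"rot": [0,0,56],"hand": 0},{"translation": [26,20,1.5],"rot": [0,0,56],"hand": 0},{"translation": [26,20,1.5],"rot": [0,0,56],"hand": 0},{"translation": [26,20,1.5],"rot": [0,0,56],"hand": 0}]' --squeeze 40

```text
t: 1.97
eef_pos: [0.4162, 0.345, 0.2259]
ee_rot: [-3.141, 0.0, -1.358]
force: [0.4, -1.0, -0.1]
width: 0.0877
gripper_force: 0.0
```

```bash
python3 - <<'E'
from h import *
seq([(464,30,190,0,0),(464,-50,190,0,0)])
E
```

```text
now t2.0 grasp [416.2 345.  230.9] w87.7 z [ 0.  0. -1.] x [ 0.212 -0.977 -0.   ]
(464, 30, 190, 0, 0) T cm [31.8   1.99  4.07] rot [-0.   0.  12.2]
(464, -50, 190, 0, 0) T cm [8. 0. 0.] rot [0. 0. 0.]
```

move_arm --rows '[{"translation": [31.8,2,4],"rot": [0,0,12.2],"hand": 0},{"translation": [31.8,2,4],"rot": [0,0,12.2],"hand": 0},{"translation": [31.8,2,4],"rot": [0,0,12.2],"hand": 0},{"translation": [31.8,2,4],"rot": [0,0,12.2],"hand": 0},{"translation": [31.8,2,4],"rot": [0,0,12.2],"hand": 0},{"translation": [31.8,2,4],"rot": [0,0,12.2],"hand": 0},{"translation": [31.8,2,4],"rot": [0,0,12.2],"hand": 0},{"translation": [31.8,2,4],"rot": [0,0,12.2],"hand": 0}]'

```text
t: 2.63
eef_pos: [0.4649, 0.0298, 0.1855]
ee_rot: [-3.141, 0.0, -1.565]
force: [-0.2, 0.2, -0.0]
width: 0.0878
gripper_force: 0.0
```

move_arm --rows '[{"translation": [5.5,0,0],"rot": [0,0,0],"hand": 0},{"translation": [5.5,0,0],"rot": [0,0,0],"hand": 0},{"translation": [5.5,0,0],"rot": [0,0,0],"hand": 0},{"translation": [5.5,0,0],"rot": [0,0,0],"hand": 0},{"translation": [5.5,0,0],"rot": [0,0,0],"hand": 0}]'

```text
t: 3.05
eef_pos: [0.4658, -0.0222, 0.1857]
ee_rot: [-3.141, 0.0, -1.564]
force: [-0.2, 0.3, -0.5]
width: 0.0877
gripper_force: 0.0
```

```bash
cat >> h.py <<'E'
def top(P,c,zlo,zhi,rad=.07):
    m=(np.hypot(P[...,0]-c[0],P[...,1]-c[1])<rad)&(P[...,2]>zlo)&(P[...,2]<zhi)
    q=P[m]; r=cv2.minAreaRect((q[:,:2]*1000).astype(np.float32)); return m.sum(),np.round(r[0],1),np.round(r[1],1),round(r[2],1),np.round(np.percentile(q[:,2],[5,50,95])*1000,1)
E
python3 - <<'E'
from h import *
im,P=cloud('wrist'); save('w1.png',im)
print('c1',top(P,(.464,-.014),.034,.06)); print('c2',top(P,(.612,.017),.034,.06))
seq([(464,-32,70,-30,0),(464,-14,29,-30,0)])
E
```

```text
c1 (np.int64(5154), array([461.4, -13.8]), array([92.2, 53.6]), 89.2, array([35.8, 39.4, 41.6]))
c2 (np.int64(4089), array([610.1,  16.4]), array([92.4, 54.1]), 88.4, array([35.7, 39.4, 41.5]))
now t3.1 grasp [465.8 -21.8 190.7] w87.7 z [ 0.  0. -1.] x [ 0.007 -1.    -0.   ]
(464, -32, 70, -30, 0) T cm [ 0.77  0.19 12.  ] rot [  0.1 -30.    0.4]
(464, -14, 29, -30, 0) T cm [ 0.49 -0.    4.45] rot [0. 0. 0.]
```

View pics/w1.png

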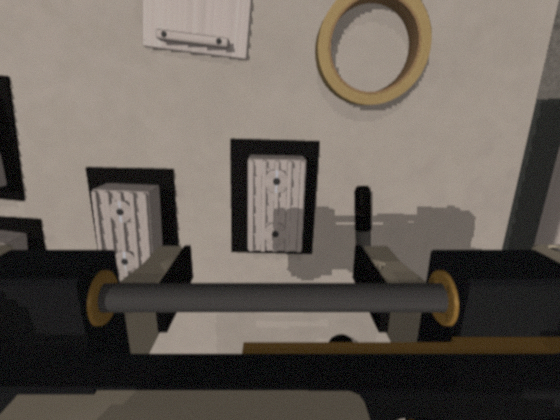

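The wrist picture shows cover 1 at (277,203) with the closed side up, cover 2 at (128,230), and the tape, marker and carrier clear. The covers measure 92 x 54 mm, as they should.

move_arm --rows '[{"translation": [0.8,0.3,11.5],"rot": [0,-30,-0.4],"hand": 0},{"translation": [0.8,0.3,11.5],"rot": [0,-30,-0.4],"hand": 0},{"translation": [0.8,0.3,11.5],"rot": [0,-30,-0.4],"hand": 0},{"translation": [0.8,0.3,11.5],"rot": [0,-30,-0.4],"hand": 0},{"translation": [0.8,0.3,11.5],"rot": [0,-30,-0.4],"hand": 0},{"translation": [0.8,0.3,11.5],"rot": [0,-30,-0.4],"hand": 0},{"translation": [0.8,0.3,11.5],"rot": [0,-30,-0.4],"hand": 0}]'

```text
t: 3.68
eef_pos: [0.4629, -0.0317, 0.0693]
ee_rot: [3.14, 0.523, -1.561]
force: [-0.1, -0.2, 1.0]
width: 0.0875
gripper_force: 0.0
```

```bash
python3 - <<'E'
from h import *
seq([(463,-14,29,-30,-0.8)])
E
```

```text
now t3.7 grasp [462.9 -34.2  73.6] w87.5 z [-0.006  0.5   -0.866] x [ 0.008 -0.866 -0.5  ]
(463, -14, 29, -30, -0.8) T cm [ 0.48 -0.04  4.88] rot [ 0.7 -0.   1.2]
```

move_arm --rows '[{"translation": [0.5,0,2.5],"rot": [0.7,0,1.2],"hand": 0},{"translation": [0.5,0,4.9],"rot": [0.7,0,1.2],"hand": 0},{"translation": [0.5,0,4.9],"rot": [0.7,0,1.2],"hand": 0},{"translation": [0.5,0,4.9],"rot": [0.7,0,1.2],"hand": 0}]'

```text
t: 4.02
eef_pos: [0.462, -0.0088, 0.0257]
ee_rot: [-3.141, 0.522, -1.577]
force: [0.3, 0.4, 0.3]
width: 0.0878
gripper_force: 0.0
```

move_arm --rows '[{"translation": [0,0,0],"rot": [0,0,0],"hand": 1},{"translation": [0,0,0],"rot": [0,0,0],"hand": 1},{"translation": [0,0,0],"rot": [0,0,0],"hand": 1},{"translation": [0,0,0],"rot": [0,0,0],"hand": 1},{"translation": [0,0,0],"rot": [0,0,0],"hand": 1},{"translation": [0,0,0],"rot": [0,0,0],"hand": 1},{"translation": [0,0,0],"rot": [0,0,0],"hand": 1},{"translation": [0,0,0],"rot": [0,0,0],"hand": 1}]'

```text
t: 4.68
eef_pos: [0.4627, -0.0105, 0.026]
ee_rot: [-3.139, 0.524, -1.58]
force: [-0.6, -0.3, 5.5]
width: 0.0535
gripper_force: 40.0
```

```bash
python3 - <<'E'
from h import *
seq([(465,0,110,-30,0),(480,80,150,20,0),(480,150,120,60,0),(480,150,60,60,0)])
E
```

```text
now t4.7 grasp [462.7 -13.   30.3] w53.5 z [ 0.008  0.5   -0.866] x [-0.008 -0.866 -0.5  ]
(465, 0, 110, -30, 0) T cm [-5.12 -0.24 -6.25] rot [-0.4  0.  -0.5]
(480, 80, 150, 20, 0) T cm [-8.55 -1.5   0.36] rot [ 0. 50.  0.]
(480, 150, 120, 60, 0) T cm [-7.28 -0.    0.31] rot [-0. 40.  0.]
(480, 150, 60, 60, 0) T cm [-5.2 -0.   3. ] rot [0. 0. 0.]
```

move_arm --rows '[{"translation": [-5.1,-0.2,-6.2],"rot": [-0.4,0,-0.5],"hand": 1},{"translation": [-5.1,-0.2,-6.2],"rot": [-0.4,0,-0.5],"hand": 1},{"translation": [-5.1,-0.2,-6.2],"rot": [-0.4,0,-0.5],"hand": 1},{"translation": [-5.1,-0.2,-6.2],"rot": [-0.4,0,-0.5],"hand": 1}]'

```text
t: 5.02
eef_pos: [0.4656, 0.0029, 0.1065]
ee_rot: [-3.136, 0.523, -1.567]
force: [-0.8, 0.5, -3.7]
width: 0.0536
gripper_force: 40.0
```

move_arm --rows '[{"translation": [-8.6,-1.5,0.4],"rot": [0,50,0],"hand": 1},{"translation": [-8.6,-1.5,0.4],"rot": [0,50,0],"hand": 1},{"translation": [-8.6,-1.5,0.4],"rot": [0,50,0],"hand": 1},{"translation": [-8.6,-1.5,0.4],"rot": [0,50,0],"hand": 1},{"translation": [-8.6,-1.5,0.4],"rot": [0,50,0],"hand": 1},{"translation": [-8.6,-1.5,0.4],"rot": [0,50,0],"hand": 1},{"translation": [-8.6,-1.5,0.4],"rot": [0,50,0],"hand": 1},{"translation": [-8.6,-1.5,0.4],"rot": [0,50,0],"hand": 1}]'

```text
t: 5.68
eef_pos: [0.4789, 0.0795, 0.1439]
ee_rot: [-3.14, -0.355, -1.569]
force: [-0.4, -1.2, -2.6]
width: 0.0535
gripper_force: 40.0
```

move_arm --rows '[{"translation": [-7.3,0,0.3],"rot": [0,40,0],"hand": 1},{"translation": [-7.3,0,0.3],"rot": [0,40,0],"hand": 1},{"translation": [-7.3,0,0.3],"rot": [0,40,0],"hand": 1},{"translation": [-7.3,0,0.3],"rot": [0,40,0],"hand": 1},{"translation": [-7.3,0,0.3],"rot": [0,40,0],"hand": 1},{"translation": [-7.3,0,0.3],"rot": [0,40,0],"hand": 1},{"translation": [-7.3,0,0.3],"rot": [0,40,0],"hand": 1},{"translation": [-7.3,0,0.3],"rot": [0,40,0],"hand": 1}]'

```text
t: 6.35
eef_pos: [0.4787, 0.1464, 0.114]
ee_rot: [3.134, -1.049, -1.564]
force: [0.8, -0.8, -3.4]
width: 0.0541
gripper_force: 40.0
```

```bash
python3 - <<'E'
from h import *
seq([(480,150,48,60,0)]); print(arm.get_state()['q'].round(2))
T=cam('scene')[0]; im,P=cloud('scene'); m=(abs(P[...,0]-.48)<.05)&(abs(P[...,1]-.133)<.04)&(P[...,2]>.02)&(P[...,2]<.2)
v,u=np.where(m); print(u.min(),u.max(),v.min(),v.max())
c=im[v.min()-20:v.max()+20,u.min()-30:u.max()+30]; save('s1.png',cv2.resize(c,None,fx=6,fy=6,interpolation=cv2.INTER_CUBIC)[:600,:800])
E
```

```text
now t6.3 grasp [478.7 150.7 116.5] w54.1 z [-0.002 -0.867 -0.498] x [ 0.003 -0.498  0.867]
(480, 150, 48, 60, 0) T cm [-5.91 -0.16  3.47] rot [ 0.1 -0.1  0.2]
[ 1.03  0.65 -0.47  0.47 -1.44 -1.34]
202 240 149 187
```

View pics/s1.png

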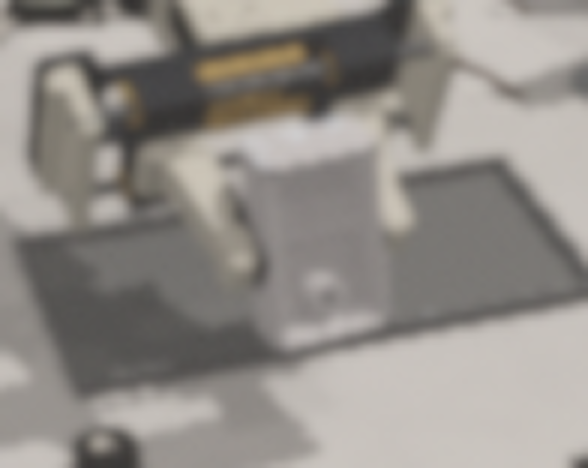

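The crop shows cover 1 held on end, open towards the camera. A boss shows low at (320,290) and the upper half looks flat; I'll confirm this close up.

move_arm --rows '[{"translation": [-3,-0.1,1.7],"rot": [0.1,0,0.2],"hand": 1},{"translation": [-5.9,-0.1,3.4],"rot": [0.1,0,0.2],"hand": 1},{"translation": [-5.9,-0.1,3.4],"rot": [0.1,0,0.2],"hand": 1},{"translation": [-6.0,-0.1,3.5],"rot": [0.1,0,0.2],"hand": 1},{"translation": [-6.1,-0.1,3.55],"rot": [0.1,0,0.2],"hand": 1},{"translation": [-6.2,-0.1,3.6],"rot": [0.1,0,0.2],"hand": 1},{"translation": [-6.2,-0.1,3.6],"rot": [0.1,0,0.2],"hand": 1}]'

```text
t: 6.98
eef_pos: [0.4807, 0.1469, 0.0459]
ee_rot: [-3.131, -1.045, -1.58]
force: [-0.1, 0.7, -2.8]
width: 0.0535
gripper_force: 40.0
```

```bash
python3 - <<'E'
from h import *
seq([(480,150,45,60,0)]); print(arm.get_state()['force'])
E
```

```text
now t7.0 grasp [480.7 151.2  48.5] w53.5 z [ 0.002 -0.865 -0.502] x [-0.005 -0.502  0.865]
(480, 150, 45, 60, 0) T cm [-0.24  0.08  0.28] rot [-0.1  0.1 -0.3]
[-0.12592307  0.67925876 -2.81231953]
```

move_arm --rows '[{"translation": [-0.17,0,0.1],"rot": [0,0,0],"hand": 1},{"translation": [-0.22,0,0.13],"rot": [0,0,0],"hand": 1},{"translation": [-0.26,0,0.15],"rot": [0,0,0],"hand": 1},{"translation": [-0.26,0,0.15],"rot": [0,0,0],"hand": 1}]'

```text
t: 7.32
eef_pos: [0.4808, 0.1471, 0.0434]
ee_rot: [-3.132, -1.048, -1.578]
force: [-1.7, 4.8, 6.8]
width: 0.0537
gripper_force: 40.0
```

move_arm --rows '[{"translation": [0,0,0],"rot": [0,0,0],"hand": 0},{"translation": [0,0,0],"rot": [0,0,0],"hand": 0},{"translation": [0,0,0],"rot": [0,0,0],"hand": 0},{"translation": [0,0,0],"rot": [0,0,0],"hand": 0},{"translation": [0,0,0],"rot": [0,0,0],"hand": 0},{"translation": [0,0,-3],"rot": [0,0,0],"hand": 0},{"translation": [0,0,-7],"rot": [0,0,0],"hand": 0},{"translation": [0,0,-7],"rot": [0,0,0],"hand": 0}]'

```text
t: 7.98
eef_pos: [0.4826, 0.2137, 0.0791]
ee_rot: [-3.124, -1.042, -1.581]
force: [1.0, 1.6, -0.1]
width: 0.0873
gripper_force: 0.0
```

```bash
python3 - <<'E'
from h import *
seq([(480,190,170,25,0),(480,110,190,-20,0),(480,60,140,-60,0)])
E
```

```text
now t8.0 grasp [482.6 218.   81.6] w87.3 z [ 0.008 -0.863 -0.505] x [-0.005 -0.505  0.863]
(480, 190, 170, 25, 0) T cm [ 8.76  0.2  -2.14] rot [ -0.6 -34.7  -0.1]
(480, 110, 190, -20, 0) T cm [7.74 0.   1.42] rot [  0. -45.  -0.]
(480, 60, 140, -60, 0) T cm [6.09 0.   2.87] rot [  0. -40.  -0.]
```

move_arm --rows '[{"translation": [8.8,0.2,-2.1],"rot": [-0.6,-34.7,0],"hand": 0},{"translation": [8.8,0.2,-2.1],"rot": [-0.6,-34.7,0],"hand": 0},{"translation": [8.8,0.2,-2.1],"rot": [-0.6,-34.7,0],"hand": 0},{"translation": [8.8,0.2,-2.1],"rot": [-0.6,-34.7,0],"hand": 0},{"translation": [8.8,0.2,-2.1],"rot": [-0.6,-34.7,0],"hand": 0},{"translation": [8.8,0.2,-2.1],"rot": [-0.6,-34.7,0],"hand": 0}]'

```text
t: 8.48
eef_pos: [0.4783, 0.1805, 0.1662]
ee_rot: [3.141, -0.431, -1.58]
force: [-1.0, 0.1, -0.4]
width: 0.0875
gripper_force: 0.0
```

move_arm --rows '[{"translation": [7.7,0,1.4],"rot": [0,-45,0],"hand": 0},{"translation": [7.7,0,1.4],"rot": [0,-45,0],"hand": 0},{"translation": [7.7,0,1.4],"rot": [0,-45,0],"hand": 0},{"translation": [7.7,0,1.4],"rot": [0,-45,0],"hand": 0},{"translation": [7.7,0,1.4],"rot": [0,-45,0],"hand": 0},{"translation": [7.7,0,1.4],"rot": [0,-45,0],"hand": 0},{"translation": [7.7,0,1.4],"rot": [0,-45,0],"hand": 0},{"translation": [7.7,0,1.4],"rot": [0,-45,0],"hand": 0}]'

```text
t: 9.15
eef_pos: [0.4777, 0.104, 0.1835]
ee_rot: [3.136, 0.346, -1.584]
force: [-0.1, -0.2, 0.0]
width: 0.0875
gripper_force: 0.0
```

move_arm --rows '[{"translation": [6.1,0,2.9],"rot": [0,-40,0],"hand": 0},{"translation": [6.1,0,2.9],"rot": [0,-40,0],"hand": 0},{"translation": [6.1,0,2.9],"rot": [0,-40,0],"hand": 0},{"translation": [6.1,0,2.9],"rot": [0,-40,0],"hand": 0},{"translation": [6.1,0,2.9],"rot": [0,-40,0],"hand": 0},{"translation": [6.1,0,2.9],"rot": [0,-40,0],"hand": 0},{"translation": [6.1,0,2.9],"rot": [0,-40,0],"hand": 0}]'

```text
t: 9.73
eef_pos: [0.4753, 0.0568, 0.1323]
ee_rot: [3.114, 1.049, -1.604]
force: [-1.0, -1.0, -0.2]
width: 0.0882
gripper_force: 0.0
```

```bash
cat >> h.py <<'E'
def stand(n,pic,c=(.48,.14)):
    im,P=cloud(n); save(pic,im)
    m=(abs(P[...,0]-c[0])<.06)&(abs(P[...,1]-c[1])<.06)&(P[...,2]>.01)&(P[...,2]<.12); q=P[m]
    print(m.sum(),'min',(np.percentile(q,1,axis=0)*1000).round(1),'max',(np.percentile(q,99,axis=0)*1000).round(1))
    for x in (-.012,0,.012):
      print('x%+.0f'%(x*1e3),[(z,round(float(np.median(s[:,1])*1000),1)) if len(s:=q[(abs(q[:,0]-c[0]-x)<.004)&(abs(q[:,2]-z/1000)<.003)])>3 else (z,None) for z in (6,14,20,26,32,40,46,52,60,66,72,78,86)])
    r=q[(q[:,1]<np.percentile(q[:,1],3)+.004)]; print('rim',len(r),(r.min(0)*1000).round(1),(r.max(0)*1000).round(1),'slope',np.degrees(np.arctan(np.polyfit(r[:,0],r[:,1],1)[0])).round(1))
E
python3 - <<'E'
from h import *
stand('wrist','w2.png')
seq([(480,60,140,-60,0)]); print(arm.get_state()['q'].round(2))
E
```

```text
6893 min [453.1 125.9  11.3] max [505.8 150.   92.7]
x-12 [(6, None), (14, 144.7), (20, 144.9), (26, 145.0), (32, 144.9), (40, 145.1), (46, 142.5), (52, 145.0), (60, 144.9), (66, 144.9), (72, 145.0), (78, 144.9), (86, 136.2)]
x+0 [(6, None), (14, 132.3), (20, 131.7), (26, 132.5), (32, 143.4), (40, 143.8), (46, 142.3), (52, 144.1), (60, 144.1), (66, 144.6), (72, 144.1), (78, 144.3), (86, 127.7)]
x+12 [(6, None), (14, 144.6), (20, 144.8), (26, 144.9), (32, 145.0), (40, 144.9), (46, 142.9), (52, 144.8), (60, 145.0), (66, 144.9), (72, 144.9), (78, 144.6), (86, 127.8)]
rim 1750 [452.4 125.2  10.1] [506.5 130.3  92.8] slope -0.3
now t9.8 grasp [475.4  52.6 134.6] w87.5 z [ 0.001  0.865 -0.501] x [-0.017 -0.501 -0.865]
(480, 60, 140, -60, 0) T cm [-0.84 -0.45  0.37] rot [-0.1 -0.1 -1. ]
[-0.3   0.48 -0.22 -0.99 -1.45  0.72]
```

View pics/w2.png

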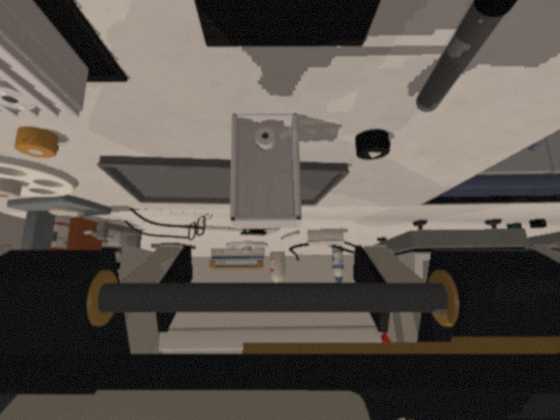

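The wrist picture shows cover 1 standing at (265,165) with a single boss at (265,138). Depth agrees: the floor is flat in the other half, so this cover is scrap and goes to the tray.

```bash
python3 - <<'E'
from h import *
seq([(479.5,70,92,-60,-.3),(479.5,139,52,-60,-.3)])
E
```

```text
now t9.8 grasp [475.4  52.6 134.6] w87.5 z [ 0.001  0.865 -0.501] x [-0.017 -0.501 -0.865]
(479.5, 70, 92, -60, -0.3) T cm [ 2.81 -0.46  3.64] rot [ 0.2 -0.1 -0.8]
(479.5, 139, 52, -60, -0.3) T cm [0.01 0.04 7.98] rot [0. 0. 0.]
```

move_arm --rows '[{"translation": [2.8,-0.45,3.6],"rot": [0.2,0,-0.8],"hand": 0},{"translation": [2.8,-0.45,3.6],"rot": [0.2,0,-0.8],"hand": 0},{"translation": [2.8,-0.45,3.6],"rot": [0.2,0,-0.8],"hand": 0},{"translation": [2.8,-0.45,3.6],"rot": [0.2,0,-0.8],"hand": 0},{"translation": [2.8,-0.45,3.6],"rot": [0.2,0,-0.8],"hand": 0}]'

```text
t: 10.2
eef_pos: [0.4817, 0.0755, 0.0952]
ee_rot: [-3.117, 1.04, -1.55]
force: [0.4, 0.1, 0.4]
width: 0.0875
gripper_force: 0.0
```

```bash
python3 - <<'E'
from h import *
seq([(479.5,139,52,-60,-.3)])
E
```

```text
now t10.2 grasp [481.7  71.2  97.8] w87.5 z [ 0.007  0.862 -0.506] x [ 0.01  -0.506 -0.862]
(479.5, 139, 52, -60, -0.3) T cm [0.51 0.28 8.16] rot [-0.1 -0.4  0.7]
```

move_arm --rows '[{"translation": [0.5,0.25,3],"rot": [0,-0.4,0.5],"hand": 0},{"translation": [0.5,0.25,6],"rot": [0,-0.4,0.5],"hand": 0},{"translation": [0.5,0.25,8.1],"rot": [0,-0.4,0.5],"hand": 0},{"translation": [0.5,0.25,8.1],"rot": [0,-0.4,0.5],"hand": 0}]'

```text
t: 10.53
eef_pos: [0.4789, 0.1454, 0.0487]
ee_rot: [-3.137, 1.049, -1.572]
force: [0.4, 0.1, 0.7]
width: 0.0877
gripper_force: 0.0
```

move_arm --rows '[{"translation": [0,0,0],"rot": [0,0,0],"hand": 1},{"translation": [0,0,0],"rot": [0,0,0],"hand": 1},{"translation": [0,0,0],"rot": [0,0,0],"hand": 1},{"translation": [0,0,0],"rot": [0,0,0],"hand": 1},{"translation": [0,0,0],"rot": [0,0,0],"hand": 1},{"translation": [0,0,0],"rot": [0,0,0],"hand": 1},{"translation": [0,0,0],"rot": [0,0,0],"hand": 1},{"translation": [0,0,0],"rot": [0,0,0],"hand": 1}]'

```text
t: 11.2
eef_pos: [0.4801, 0.1422, 0.0488]
ee_rot: [-3.134, 1.049, -1.572]
force: [1.5, -4.4, 5.7]
width: 0.0536
gripper_force: 40.0
```

```bash
python3 - <<'E'
from h import *
s=arm.get_state(); print(s['gripper_force'],s['force'])
seq([(480,150,130,-60,0),(490,220,140,-15,0),(505,315,90,30,0),(505,315,30,30,0)])
E
```

```text
39.99966633506119 [ 1.45855067 -4.44164491  5.69044083]
now t11.2 grasp [480.1 137.8  51.3] w53.6 z [ 0.009  0.867 -0.498] x [-0.001 -0.498 -0.867]
(480, 150, 130, -60, 0) T cm [-7.43 -0.01 -2.87] rot [-0.5  0.1 -0. ]
(490, 220, 140, -15, 0) T cm [-4.01 -1.    5.42] rot [ 0. 45.  0.]
(505, 315, 90, 30, 0) T cm [-7.53 -1.5   7.14] rot [ 0. 45. -0.]
(505, 315, 30, 30, 0) T cm [-3.  -0.   5.2] rot [0. 0. 0.]
```

move_arm --rows '[{"translation": [-7.4,0,-2.9],"rot": [-0.5,0,0],"hand": 1},{"translation": [-7.4,0,-2.9],"rot": [-0.5,0,0],"hand": 1},{"translation": [-7.4,0,-2.9],"rot": [-0.5,0,0],"hand": 1},{"translation": [-7.4,0,-2.9],"rot": [-0.5,0,0],"hand": 1}]'

```text
t: 11.53
eef_pos: [0.4802, 0.1543, 0.1284]
ee_rot: [-3.136, 1.048, -1.565]
force: [-0.8, -0.5, -3.6]
width: 0.0535
gripper_force: 40.0
```

move_arm --rows '[{"translation": [-4,-0.8,5.4],"rot": [0,45,0],"hand": 1},{"translation": [-4,-0.8,5.4],"rot": [0,45,0],"hand": 1},{"translation": [-4,-0.8,5.4],"rot": [0,45,0],"hand": 1},{"translation": [-4,-0.8,5.4],"rot": [0,45,0],"hand": 1},{"translation": [-4,-0.8,5.4],"rot": [0,45,0],"hand": 1},{"translation": [-4,-0.8,5.4],"rot": [0,45,0],"hand": 1},{"translation": [-4,-0.8,5.4],"rot": [0,45,0],"hand": 1},{"translation": [-4,-0.8,5.4],"rot": [0,45,0],"hand": 1}]'

```text
t: 12.2
eef_pos: [0.4862, 0.2229, 0.1338]
ee_rot: [3.139, 0.258, -1.566]
force: [-0.6, -0.1, -3.6]
width: 0.0537
gripper_force: 40.0
```

move_arm --rows '[{"translation": [-7.3,-0.8,6.9],"rot": [0,45,0],"hand": 1},{"translation": [-7.3,-0.8,6.9],"rot": [0,45,0],"hand": 1},{"translation": [-7.3,-0.8,6.9],"rot": [0,45,0],"hand": 1},{"translation": [-7.3,-0.8,6.9],"rot": [0,45,0],"hand": 1},{"translation": [-7.3,-0.8,6.9],"rot": [0,45,0],"hand": 1},{"translation": [-7.3,-0.8,6.9],"rot": [0,45,0],"hand": 1},{"translation": [-7.3,-0.8,6.9],"rot": [0,45,0],"hand": 1},{"translation": [-7.3,-0.8,6.9],"rot": [0,45,0],"hand": 1}]'

```text
t: 12.87
eef_pos: [0.494, 0.3091, 0.0826]
ee_rot: [3.132, -0.53, -1.564]
force: [0.5, -0.4, -3.9]
width: 0.0542
gripper_force: 40.0
```

```bash
python3 - <<'E'
from h import *
s=arm.get_state(); print(s['force'],s['q'].round(2))
seq([(495,311,31,30,0)])
E
```

```text
[ 0.47436197 -0.42172506 -3.9073325 ] [ 1.05  0.57 -0.26  0.26 -1.23 -1.2 ]
now t12.9 grasp [494.1 311.7  86.9] w54.2 z [-0.006 -0.506 -0.863] x [ 0.006 -0.863  0.506]
(495, 311, 31, 30, 0) T cm [-2.78 -0.14  4.86] rot [ 0.4 -0.4  0.3]
```

move_arm --rows '[{"translation": [-2.7,-0.1,4.7],"rot": [0.4,-0.4,0.3],"hand": 1},{"translation": [-2.7,-0.1,4.7],"rot": [0.4,-0.4,0.3],"hand": 1},{"translation": [-2.75,-0.1,4.8],"rot": [0.4,-0.4,0.3],"hand": 1},{"translation": [-2.8,-0.1,4.9],"rot": [0.4,-0.4,0.3],"hand": 1},{"translation": [-2.85,-0.1,5.0],"rot": [0.4,-0.4,0.3],"hand": 1},{"translation": [-2.85,-0.1,5.0],"rot": [0.4,-0.4,0.3],"hand": 1}]'

```text
t: 13.37
eef_pos: [0.497, 0.3096, 0.0309]
ee_rot: [-3.133, -0.513, -1.577]
force: [-0.2, 0.0, -2.1]
width: 0.0541
gripper_force: 40.0
```

```bash
python3 - <<'E'
from h import *
s=arm.get_state(); print(s['force'],s['moment'])
seq([(495,311,28,30,0)])
E
```

```text
[-0.23342107  0.0324421  -2.10179363] [ 2.20828738 -0.0643942   0.01758976]
now t13.4 grasp [497.  312.   35.3] w54.1 z [ 0.006 -0.491 -0.871] x [-0.005 -0.871  0.491]
(495, 311, 28, 30, 0) T cm [-0.26  0.21  0.68] rot [-0.3  0.6 -0.3]
```

move_arm --rows '[{"translation": [-0.1,0.1,0.2],"rot": [0,0.6,0],"hand": 1},{"translation": [-0.2,0.1,0.35],"rot": [0,0.6,0],"hand": 1},{"translation": [-0.25,0.1,0.45],"rot": [0,0.6,0],"hand": 1},{"translation": [-0.25,0.1,0.45],"rot": [0,0.6,0],"hand": 1}]'

```text
t: 13.7
eef_pos: [0.4956, 0.3098, 0.0257]
ee_rot: [-3.132, -0.525, -1.575]
force: [-1.4, 0.4, 4.8]
width: 0.0541
gripper_force: 40.0
```

move_arm --rows '[{"translation": [0,0,0],"rot": [0,0,0],"hand": 0},{"translation": [0,0,0],"rot": [0,0,0],"hand": 0},{"translation": [0,0,0],"rot": [0,0,0],"hand": 0},{"translation": [0,0,0],"rot": [0,0,0],"hand": 0},{"translation": [0,0,0],"rot": [0,0,0],"hand": 0},{"translation": [0,0,-3],"rot": [0,0,0],"hand": 0},{"translation": [0,0,-10],"rot": [0,0,0],"hand": 0},{"translation": [0,0,-10],"rot": [0,0,0],"hand": 0}]'

```text
t: 14.37
eef_pos: [0.4953, 0.3607, 0.1133]
ee_rot: [-3.132, -0.525, -1.576]
force: [1.3, 1.5, -0.3]
width: 0.0874
gripper_force: 0.0
```

```bash
python3 - <<'E'
from h import *
im,P=cloud('scene'); print('tray cover',top(P,(.495,.306),.03,.06))
save('s2.png',cv2.resize(im[60:260,60:360],None,fx=2.6,fy=2.6))
seq([(540,180,180,0,0),(611,-4,90,-30,-2),(611.5,16.5,29,-30,-2)])
E
```

```text
tray cover (np.int64(199), array([496.1, 303.7]), array([55.5, 95.8]), 0.6, array([30.9, 36.4, 40.5]))
now t14.4 grasp [497.1 367.4 122.1] w87.8 z [ 0.013 -0.496 -0.868] x [-0.005 -0.868  0.496]
(540, 180, 180, 0, 0) T cm [18.88 -4.32  4.26] rot [ -0.8 -29.7  -0.1]
(611, -4, 90, -30, -2) T cm [18.15 -7.11  8.93] rot [  0.5 -30.    2. ]
(611.5, 16.5, 29, -30, -2) T cm [1.27 0.02 6.31] rot [0. 0. 0.]
```

View pics/s2.png

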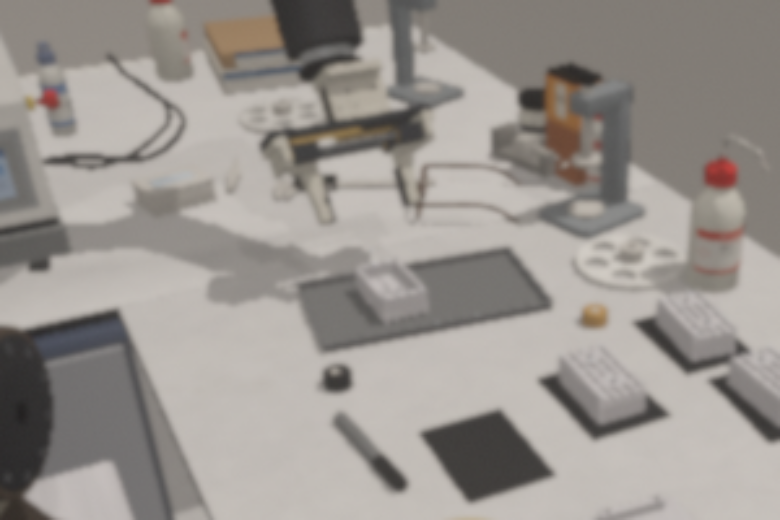

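The picture shows cover 1 flat and open side up in the tray at (392,288), with everything else in place.

move_arm --rows '[{"translation": [18.9,-4.3,4],"rot": [-0.8,-29.7,0],"hand": 0},{"translation": [18.9,-4.3,4],"rot": [-0.8,-29.7,0],"hand": 0},{"translation": [18.9,-4.3,4],"rot": [-0.8,-29.7,0],"hand": 0},{"translation": [18.9,-4.3,4],"rot": [-0.8,-29.7,0],"hand": 0},{"translation": [18.9,-4.3,4],"rot": [-0.8,-29.7,0],"hand": 0},{"translation": [18.9,-4.3,4],"rot": [-0.8,-29.7,0],"hand": 0},{"translation": [18.9,-4.3,4],"rot": [-0.8,-29.7,0],"hand": 0}]'

```text
t: 15.0
eef_pos: [0.5379, 0.1735, 0.1729]
ee_rot: [3.137, -0.005, -1.58]
force: [-0.1, 0.2, -0.8]
width: 0.0876
gripper_force: 0.0
```

move_arm --rows '[{"translation": [18.1,-7.1,8.9],"rot": [0.5,-30,2],"hand": 0},{"translation": [18.1,-7.1,8.9],"rot": [0.5,-30,2],"hand": 0},{"translation": [18.1,-7.1,8.9],"rot": [0.5,-30,2],"hand": 0},{"translation": [18.1,-7.1,8.9],"rot": [0.5,-30,2],"hand": 0},{"translation": [18.1,-7.1,8.9],"rot": [0.5,-30,2],"hand": 0},{"translation": [18.1,-7.1,8.9],"rot": [0.5,-30,2],"hand": 0},{"translation": [18.1,-7.1,8.9],"rot": [0.5,-30,2],"hand": 0},{"translation": [18.1,-7.1,8.9],"rot": [0.5,-30,2],"hand": 0}]'

```text
t: 15.67
eef_pos: [0.6064, -0.0079, 0.0798]
ee_rot: [3.127, 0.516, -1.621]
force: [0.3, 0.9, 0.5]
width: 0.0875
gripper_force: 0.0
```

```bash
python3 - <<'E'
from h import *
seq([(611.5,16.5,29,-30,-2)])
E
```

```text
now t15.7 grasp [606.3 -10.4  84.1] w87.5 z [ 0.011  0.494 -0.87 ] x [-0.044 -0.869 -0.493]
(611.5, 16.5, 29, -30, -2) T cm [ 0.36 -0.47  6.13] rot [ 0.4 -0.4 -0.8]
```

move_arm --rows '[{"translation": [0.4,-0.5,3],"rot": [0.4,-0.4,-0.8],"hand": 0},{"translation": [0.4,-0.5,6.1],"rot": [0.4,-0.4,-0.8],"hand": 0},{"translation": [0.4,-0.5,6.1],"rot": [0.4,-0.4,-0.8],"hand": 0},{"translation": [0.4,-0.5,6.1],"rot": [0.4,-0.4,-0.8],"hand": 0}]'

```text
t: 16.0
eef_pos: [0.6112, 0.0231, 0.0271]
ee_rot: [-3.138, 0.523, -1.597]
force: [1.3, -1.1, 1.3]
width: 0.0876
gripper_force: 0.0
```

move_arm --rows '[{"translation": [0,0,0],"rot": [0,0,0],"hand": 1},{"translation": [0,0,0],"rot": [0,0,0],"hand": 1},{"translation": [0,0,0],"rot": [0,0,0],"hand": 1},{"translation": [0,0,0],"rot": [0,0,0],"hand": 1},{"translation": [0,0,0],"rot": [0,0,0],"hand": 1},{"translation": [0,0,0],"rot": [0,0,0],"hand": 1},{"translation": [0,0,0],"rot": [0,0,0],"hand": 1},{"translation": [0,0,0],"rot": [0,0,0],"hand": 1}]'

```text
t: 16.67
eef_pos: [0.6127, 0.0201, 0.0288]
ee_rot: [-3.134, 0.524, -1.598]
force: [-0.3, -0.1, 6.0]
width: 0.0535
gripper_force: 40.0
```

```bash
python3 - <<'E'
from h import *
print(arm.get_state()['gripper_force'])
seq([(600,20,120,-30,-2),(530,90,150,20,0),(480,150,120,60,0),(480,150,50,60,0)])
E
```

```text
39.98410642147064
now t16.7 grasp [612.6  17.6  33.1] w53.5 z [ 0.022  0.5   -0.866] x [-0.024 -0.866 -0.5  ]
(600, 20, 120, -30, -2) T cm [-4.52  1.21 -7.43] rot [-0.2  0.   0.4]
(530, 90, 150, 20, 0) T cm [-6.96  7.23  0.6 ] rot [-0.2 50.  -2.1]
(480, 150, 120, 60, 0) T cm [-6.34  5.    0.65] rot [-0. 40.  0.]
(480, 150, 50, 60, 0) T cm [-6.06 -0.    3.5 ] rot [0. 0. 0.]
```

move_arm --rows '[{"translation": [-4.5,1.2,-7.4],"rot": [-0.2,0,0.4],"hand": 1},{"translation": [-4.5,1.2,-7.4],"rot": [-0.2,0,0.4],"hand": 1},{"translation": [-4.5,1.2,-7.4],"rot": [-0.2,0,0.4],"hand": 1},{"translation": [-4.5,1.2,-7.4],"rot": [-0.2,0,0.4],"hand": 1}]'

```text
t: 17.0
eef_pos: [0.6015, 0.0225, 0.1178]
ee_rot: [-3.135, 0.523, -1.603]
force: [-0.9, 0.1, -2.3]
width: 0.0533
gripper_force: 40.0
```

move_arm --rows '[{"translation": [-7,7.2,0.6],"rot": [-0.2,50,-2.1],"hand": 1},{"translation": [-7,7.2,0.6],"rot": [-0.2,50,-2.1],"hand": 1},{"translation": [-7,7.2,0.6],"rot": [-0.2,50,-2.1],"hand": 1},{"translation": [-7,7.2,0.6],"rot": [-0.2,50,-2.1],"hand": 1},{"translation": [-7,7.2,0.6],"rot": [-0.2,50,-2.1],"hand": 1},{"translation": [-7,7.2,0.6],"rot": [-0.2,50,-2.1],"hand": 1},{"translation": [-7,7.2,0.6],"rot": [-0.2,50,-2.1],"hand": 1},{"translation": [-7,7.2,0.6],"rot": [-0.2,50,-2.1],"hand": 1}]'

```text
t: 17.67
eef_pos: [0.5297, 0.0902, 0.1427]
ee_rot: [3.139, -0.358, -1.566]
force: [-0.1, -0.3, -3.3]
width: 0.0537
gripper_force: 40.0
```

move_arm --rows '[{"translation": [-6.3,5,0.6],"rot": [0,40,0],"hand": 1},{"translation": [-6.3,5,0.6],"rot": [0,40,0],"hand": 1},{"translation": [-6.3,5,0.6],"rot": [0,40,0],"hand": 1},{"translation": [-6.3,5,0.6],"rot": [0,40,0],"hand": 1},{"translation": [-6.3,5,0.6],"rot": [0,40,0],"hand": 1},{"translation": [-6.3,5,0.6],"rot": [0,40,0],"hand": 1},{"translation": [-6.3,5,0.6],"rot": [0,40,0],"hand": 1},{"translation": [-6.3,5,0.6],"rot": [0,40,0],"hand": 1}]'

```text
t: 18.33
eef_pos: [0.4797, 0.1458, 0.1148]
ee_rot: [3.134, -1.049, -1.563]
force: [1.0, -0.2, -2.9]
width: 0.0538
gripper_force: 40.0
```

```bash
python3 - <<'E'
from h import *
s=arm.get_state(); print(s['gripper_force'],s['force'])
seq([(480,150,50,60,0)])
E
```

```text
39.956832714378834 [ 0.95168235 -0.21145434 -2.90066448]
now t18.3 grasp [479.7 150.2 117.3] w53.8 z [-0.002 -0.867 -0.498] x [ 0.004 -0.498  0.867]
(480, 150, 50, 60, 0) T cm [-5.83 -0.06  3.37] rot [ 0.1 -0.1  0.2]
```

move_arm --rows '[{"translation": [-3,0,1.7],"rot": [0.1,0,0.2],"hand": 1},{"translation": [-5.9,0,3.4],"rot": [0.1,0,0.2],"hand": 1},{"translation": [-5.9,0,3.4],"rot": [0.1,0,0.2],"hand": 1},{"translation": [-6.1,0,3.5],"rot": [0.1,0,0.2],"hand": 1},{"translation": [-6.2,0,3.6],"rot": [0.1,0,0.2],"hand": 1},{"translation": [-6.25,0,3.6],"rot": [0.1,0,0.2],"hand": 1},{"translation": [-6.25,0,3.6],"rot": [0.1,0,0.2],"hand": 1}]'

```text
t: 18.92
eef_pos: [0.4807, 0.1464, 0.0465]
ee_rot: [-3.132, -1.045, -1.58]
force: [0.1, 0.3, -2.3]
width: 0.0542
gripper_force: 40.0
```

move_arm --rows '[{"translation": [-0.1,0,0.06],"rot": [0,0,0],"hand": 1},{"translation": [-0.18,0,0.1],"rot": [0,0,0],"hand": 1},{"translation": [-0.23,0,0.13],"rot": [0,0,0],"hand": 1},{"translation": [-0.23,0,0.13],"rot": [0,0,0],"hand": 1}]'

```text
t: 19.25
eef_pos: [0.4806, 0.1464, 0.0434]
ee_rot: [-3.134, -1.048, -1.578]
force: [-1.1, 3.0, 4.9]
width: 0.0537
gripper_force: 40.0
```

Contact. I'll release and go round as before.

move_arm --rows '[{"translation": [0,0,0],"rot": [0,0,0],"hand": 0},{"translation": [0,0,0],"rot": [0,0,0],"hand": 0},{"translation": [0,0,0],"rot": [0,0,0],"hand": 0},{"translation": [0,0,0],"rot": [0,0,0],"hand": 0},{"translation": [0,0,0],"rot": [0,0,0],"hand": 0},{"translation": [0,0,-3],"rot": [0,0,0],"hand": 0},{"translation": [0,0,-7],"rot": [0,0,0],"hand": 0},{"translation": [0,0,-7],"rot": [0,0,0],"hand": 0}]'

```text
t: 19.92
eef_pos: [0.4825, 0.2131, 0.0798]
ee_rot: [-3.126, -1.042, -1.58]
force: [1.5, 1.3, 0.2]
width: 0.0877
gripper_force: 0.0
```

move_arm --rows '[{"translation": [8.8,0.2,-2.1],"rot": [-0.6,-34.7,0],"hand": 0},{"translation": [8.8,0.2,-2.1],"rot": [-0.6,-34.7,0],"hand": 0},{"translation": [8.8,0.2,-2.1],"rot": [-0.6,-34.7,0],"hand": 0},{"translation": [8.8,0.2,-2.1],"rot": [-0.6,-34.7,0],"hand": 0},{"translation": [8.8,0.2,-2.1],"rot": [-0.6,-34.7,0],"hand": 0},{"translation": [8.8,0.2,-2.1],"rot": [-0.6,-34.7,0],"hand": 0}]'

```text
t: 20.42
eef_pos: [0.4783, 0.18, 0.1669]
ee_rot: [3.141, -0.431, -1.58]
force: [-0.3, -1.2, 0.6]
width: 0.0875
gripper_force: 0.0
```

move_arm --rows '[{"translation": [7.7,0,1.4],"rot": [0,-45,0],"hand": 0},{"translation": [7.7,0,1.4],"rot": [0,-45,0],"hand": 0},{"translation": [7.7,0,1.4],"rot": [0,-45,0],"hand": 0},{"translation": [7.7,0,1.4],"rot": [0,-45,0],"hand": 0},{"translation": [7.7,0,1.4],"rot": [0,-45,0],"hand": 0},{"translation": [7.7,0,1.4],"rot": [0,-45,0],"hand": 0},{"translation": [7.7,0,1.4],"rot": [0,-45,0],"hand": 0},{"translation": [7.7,0,1.4],"rot": [0,-45,0],"hand": 0}]'

```text
t: 21.08
eef_pos: [0.4776, 0.1034, 0.1842]
ee_rot: [3.136, 0.346, -1.585]
force: [0.1, -0.6, -0.1]
width: 0.0873
gripper_force: 0.0
```

move_arm --rows '[{"translation": [6.1,0,2.9],"rot": [0,-40,0],"hand": 0},{"translation": [6.1,0,2.9],"rot": [0,-40,0],"hand": 0},{"translation": [6.1,0,2.9],"rot": [0,-40,0],"hand": 0},{"translation": [6.1,0,2.9],"rot": [0,-40,0],"hand": 0},{"translation": [6.1,0,2.9],"rot": [0,-40,0],"hand": 0},{"translation": [6.1,0,2.9],"rot": [0,-40,0],"hand": 0},{"translation": [6.1,0,2.9],"rot": [0,-40,0],"hand": 0}]'

```text
t: 21.67
eef_pos: [0.4752, 0.0563, 0.133]
ee_rot: [3.113, 1.049, -1.605]
force: [0.2, -1.1, -0.5]
width: 0.0877
gripper_force: 0.0
```

```bash
python3 - <<'E'
from h import *
stand('wrist','w3.png')
seq([(480,70,92,-60,-.3)])
E
```

```text
7034 min [452.9 122.4  11.3] max [505.6 146.7  92.7]
x-12 [(6, None), (14, 141.1), (20, 141.4), (26, 141.2), (32, 141.5), (40, 141.3), (46, 139.3), (52, 141.4), (60, 141.5), (66, 141.6), (72, 141.2), (78, 141.4), (86, 124.6)]
x+0 [(6, None), (14, 128.4), (20, 128.2), (26, 129.0), (32, 140.7), (40, 140.7), (46, 138.9), (52, 140.8), (60, 140.7), (66, 128.4), (72, 128.2), (78, 128.7), (86, 124.6)]
x+12 [(6, None), (14, 140.9), (20, 141.2), (26, 141.2), (32, 141.2), (40, 141.3), (46, 139.1), (52, 141.2), (60, 141.2), (66, 141.2), (72, 141.1), (78, 141.1), (86, 140.4)]
rim 1780 [452.2 121.4  10.2] [506.5 126.8  92.9] slope -0.3
now t21.7 grasp [475.3  52.  135.3] w87.6 z [ 0.001  0.865 -0.501] x [-0.018 -0.501 -0.865]
(480, 70, 92, -60, -0.3) T cm [ 2.84 -0.52  3.73] rot [ 0.2 -0.1 -0.9]
```

View pics/w3.png

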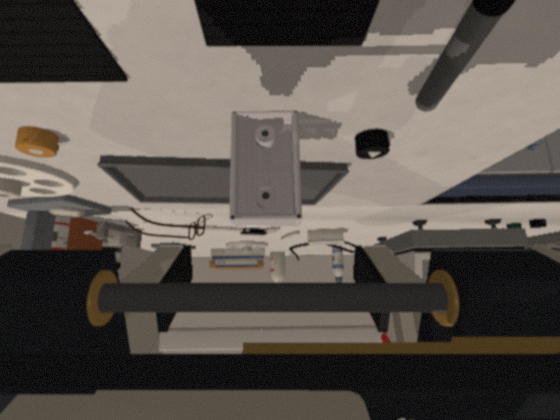

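Cover 2 shows both bosses, at (265,135) and (265,196), and depth has them 13 mm tall. It is complete and goes to the carrier.

move_arm --rows '[{"translation": [3.1,-0.45,3.3],"rot": [0.2,0,-0.5],"hand": 0},{"translation": [3.1,-0.45,3.3],"rot": [0.2,0,-0.5],"hand": 0},{"translation": [3.1,-0.45,3.3],"rot": [0.2,0,-0.5],"hand": 0},{"translation": [3.1,-0.45,3.3],"rot": [0.2,0,-0.5],"hand": 0},{"translation": [3.1,-0.45,3.3],"rot": [0.2,0,-0.5],"hand": 0}]'

```text
t: 22.13
eef_pos: [0.4816, 0.0709, 0.095]
ee_rot: [-3.127, 1.04, -1.561]
force: [-0.4, 0.1, 0.2]
width: 0.0878
gripper_force: 0.0
```

```bash
python3 - <<'E'
from h import *
seq([(479.5,135.5,52,-60,-.3)])
E
```

```text
now t22.1 grasp [481.6  66.6  97.6] w87.8 z [ 0.007  0.862 -0.507] x [ 0.005 -0.507 -0.862]
(479.5, 135.5, 52, -60, -0.3) T cm [0.43 0.27 8.25] rot [-0.1 -0.4  0.4]
```

move_arm --rows '[{"translation": [0.4,0.25,3],"rot": [0,-0.4,0.4],"hand": 0},{"translation": [0.4,0.25,6],"rot": [0,-0.4,0.4],"hand": 0},{"translation": [0.4,0.25,8.2],"rot": [0,-0.4,0.4],"hand": 0},{"translation": [0.4,0.25,8.2],"rot": [0,-0.4,0.4],"hand": 0}]'

```text
t: 22.47
eef_pos: [0.4788, 0.1422, 0.0488]
ee_rot: [3.139, 1.049, -1.58]
force: [-0.6, 0.2, 0.7]
width: 0.0878
gripper_force: 0.0
```

move_arm --rows '[{"translation": [0,0,0],"rot": [0,0,0],"hand": 1},{"translation": [0,0,0],"rot": [0,0,0],"hand": 1},{"translation": [0,0,0],"rot": [0,0,0],"hand": 1},{"translation": [0,0,0],"rot": [0,0,0],"hand": 1},{"translation": [0,0,0],"rot": [0,0,0],"hand": 1},{"translation": [0,0,0],"rot": [0,0,0],"hand": 1},{"translation": [0,0,0],"rot": [0,0,0],"hand": 1},{"translation": [0,0,0],"rot": [0,0,0],"hand": 1}]'

```text
t: 23.13
eef_pos: [0.48, 0.1388, 0.0488]
ee_rot: [-3.141, 1.049, -1.58]
force: [0.8, -3.9, 5.7]
width: 0.054
gripper_force: 40.0
```

```bash
python3 - <<'E'
from h import *
s=arm.get_state(); print(s['gripper_force'],s['force'])
seq([(480,130,165,-60,0),(500,0,170,-20,0),(525,-130,150,15,-3),(531.5,-212,100,30,-6.2)])
E
```

```text
39.99971590004861 [ 0.81372748 -3.86129347  5.73368625]
now t23.1 grasp [479.9 134.5  51.3] w54.0 z [ 0.009  0.867 -0.499] x [-0.005 -0.499 -0.867]
(480, 130, 165, -60, 0) T cm [-9.63 -0.01 -6.06] rot [-0.5  0.1 -0.3]
(500, 0, 170, -20, 0) T cm [  6.39  -2.   -11.63] rot [ 0. 40.  0.]
(525, -130, 150, 15, -3) T cm [13.19 -2.49 -2.66] rot [ 0.1 35.   3. ]
(531.5, -212, 100, 30, -6.2) T cm [ 6.71 -1.06  6.92] rot [-1.2 15.   3. ]
```

move_arm --rows '[{"translation": [-9.6,0,-6.1],"rot": [-0.5,0,-0.3],"hand": 1},{"translation": [-9.6,0,-6.1],"rot": [-0.5,0,-0.3],"hand": 1},{"translation": [-9.6,0,-6.1],"rot": [-0.5,0,-0.3],"hand": 1},{"translation": [-9.6,0,-6.1],"rot": [-0.5,0,-0.3],"hand": 1},{"translation": [-9.6,0,-6.1],"rot": [-0.5,0,-0.3],"hand": 1}]'

```text
t: 23.55
eef_pos: [0.48, 0.134, 0.1633]
ee_rot: [-3.135, 1.047, -1.564]
force: [-0.4, -0.3, -3.3]
width: 0.0535
gripper_force: 40.0
```

move_arm --rows '[{"translation": [6.4,-2,-11.6],"rot": [0,40,0],"hand": 1},{"translation": [6.4,-2,-11.6],"rot": [0,40,0],"hand": 1},{"translation": [6.4,-2,-11.6],"rot": [0,40,0],"hand": 1},{"translation": [6.4,-2,-11.6],"rot": [0,40,0],"hand": 1},{"translation": [6.4,-2,-11.6],"rot": [0,40,0],"hand": 1},{"translation": [6.4,-2,-11.6],"rot": [0,40,0],"hand": 1},{"translation": [6.4,-2,-11.6],"rot": [0,40,0],"hand": 1}]'

```text
t: 24.13
eef_pos: [0.4986, 0.0036, 0.1638]
ee_rot: [3.14, 0.347, -1.566]
force: [-1.4, 1.0, -3.1]
width: 0.0536
gripper_force: 40.0
```

move_arm --rows '[{"translation": [13.2,-2.5,-2.7],"rot": [0.1,35,3],"hand": 1},{"translation": [13.2,-2.5,-2.7],"rot": [0.1,35,3],"hand": 1},{"translation": [13.2,-2.5,-2.7],"rot": [0.1,35,3],"hand": 1},{"translation": [13.2,-2.5,-2.7],"rot": [0.1,35,3],"hand": 1},{"translation": [13.2,-2.5,-2.7],"rot": [0.1,35,3],"hand": 1},{"translation": [13.2,-2.5,-2.7],"rot": [0.1,35,3],"hand": 1},{"translation": [13.2,-2.5,-2.7],"rot": [0.1,35,3],"hand": 1}]'

```text
t: 24.72
eef_pos: [0.5222, -0.1313, 0.1413]
ee_rot: [3.132, -0.261, -1.617]
force: [-0.3, -0.3, -2.6]
width: 0.0539
gripper_force: 40.0
```

move_arm --rows '[{"translation": [6.7,-1.1,6.9],"rot": [-1.2,15,3],"hand": 1},{"translation": [6.7,-1.1,6.9],"rot": [-1.2,15,3],"hand": 1},{"translation": [6.7,-1.1,6.9],"rot": [-1.2,15,3],"hand": 1},{"translation": [6.7,-1.1,6.9],"rot": [-1.2,15,3],"hand": 1},{"translation": [6.7,-1.1,6.9],"rot": [-1.2,15,3],"hand": 1},{"translation": [6.7,-1.1,6.9],"rot": [-1.2,15,3],"hand": 1}]'

```text
t: 25.22
eef_pos: [0.5316, -0.2149, 0.0951]
ee_rot: [3.141, -0.52, -1.679]
force: [0.1, 0.1, -2.2]
width: 0.0537
gripper_force: 40.0
```

```bash
python3 - <<'E'
from h import *
print(arm.get_state()['force'])
im,P=cloud('wrist'); save('w4.png',im)
for s in (-1,0,1):
    c=(.525+s*.0122,-.2725+s*.109)
    m=(np.hypot(P[...,0]-c[0],P[...,1]-c[1])<.045)&(P[...,2]>.016)&(P[...,2]<.026); q=P[m]
    if len(q)>10: r=cv2.minAreaRect((q[:,:2]*1000).astype(np.float32)); print(s,len(q),np.round(r,1) if 0 else (np.round(r[0],1),np.round(r[1],1),round(r[2],1)))
seq([(531.5,-212.5,36,30,-6.2)])
E
```

```text
[ 0.09151081  0.07989115 -2.23707276]
-1 774 (array([ 512.6, -380.5]), array([ 8.3, 63.7]), 83.8)
now t25.3 grasp [ 532.3 -212.   100. ] w53.6 z [-0.053 -0.494 -0.868] x [-0.094 -0.863  0.497]
(531.5, -212.5, 36, 30, -6.2) T cm [-3.13  0.08  5.59] rot [-0.   0.2 -0. ]
```

View pics/w4.png

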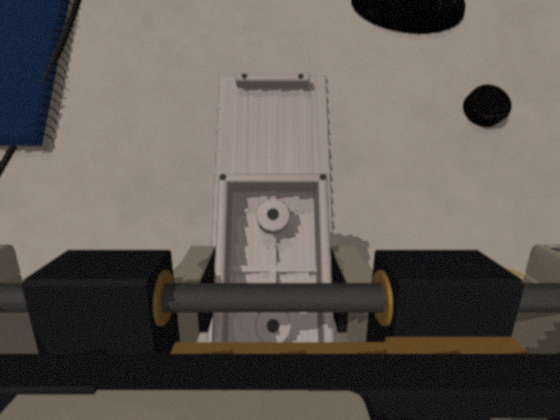

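The picture shows cover 2 held open side up, both bosses at (272,213) and (272,325), in line over the carrier with the far rib at (273,78).

move_arm --rows '[{"translation": [-2,0.1,3.6],"rot": [0,0.2,0],"hand": 1},{"translation": [-3.1,0.1,5.6],"rot": [0,0.2,0],"hand": 1},{"translation": [-3.1,0.1,5.6],"rot": [0,0.2,0],"hand": 1},{"translation": [-3.1,0.1,5.6],"rot": [0,0.2,0],"hand": 1}]'

```text
t: 25.6
eef_pos: [0.5304, -0.2157, 0.0317]
ee_rot: [3.14, -0.526, -1.677]
force: [-0.3, -0.3, -1.9]
width: 0.0538
gripper_force: 40.0
```

```bash
python3 - <<'E'
from h import *
print(arm.get_state()['force'])
seq([(531.3,-212.3,30.5,30,-6.2)])
E
```

```text
[-0.30239687 -0.33144692 -1.90806569]
now t25.6 grasp [ 530.7 -213.2   36. ] w53.8 z [-0.055 -0.499 -0.865] x [-0.092 -0.86   0.502]
(531.3, -212.3, 30.5, 30, -6.2) T cm [-0.36 -0.05  0.43] rot [ 0.  -0.1  0.1]
```

move_arm --rows '[{"translation": [-0.2,-0.05,0.2],"rot": [0,0,0],"hand": 1},{"translation": [-0.3,-0.05,0.35],"rot": [0,0,0],"hand": 1},{"translation": [-0.36,-0.05,0.45],"rot": [0,0,0],"hand": 1},{"translation": [-0.36,-0.05,0.45],"rot": [0,0,0],"hand": 1}]'

```text
t: 25.93
eef_pos: [0.5323, -0.2142, 0.0272]
ee_rot: [-3.139, -0.526, -1.678]
force: [-1.0, 3.1, 6.4]
width: 0.0537
gripper_force: 40.0
```

move_arm --rows '[{"translation": [0,0,0],"rot": [0,0,0],"hand": 0},{"translation": [0,0,0],"rot": [0,0,0],"hand": 0},{"translation": [0,0,0],"rot": [0,0,0],"hand": 0},{"translation": [0,0,0],"rot": [0,0,0],"hand": 0},{"translation": [0,0,0],"rot": [0,0,0],"hand": 0},{"translation": [0,0,-3],"rot": [0,0,0],"hand": 0},{"translation": [0,0,-7],"rot": [0,0,0],"hand": 0},{"translation": [0,0,-11],"rot": [0,0,0],"hand": 0}]'

```text
t: 26.6
eef_pos: [0.5352, -0.1593, 0.1203]
ee_rot: [3.136, -0.526, -1.676]
force: [1.7, 0.0, 1.2]
width: 0.0876
gripper_force: 0.0
```

move_arm --rows '[{"translation": [0,0,-5],"rot": [0,-20,0],"hand": 0},{"translation": [0,0,-5],"rot": [0,-20,0],"hand": 0},{"translation": [0,0,-5],"rot": [0,-20,0],"hand": 0},{"translation": [0,0,-5],"rot": [0,-20,0],"hand": 0},{"translation": [0,0,-5],"rot": [0,-20,0],"hand": 0}]'

```text
t: 27.02
eef_pos: [0.5397, -0.1356, 0.1645]
ee_rot: [-3.14, -0.177, -1.681]
force: [-0.4, -0.4, -0.6]
width: 0.0875
gripper_force: 0.0
```

```bash
python3 - <<'E'
from h import *
im,P=cloud('wrist'); save('w5.png',im); print('wrist',top(P,(.531,-.2175),.03,.06,.06))
im,P=cloud('scene'); print('scene',top(P,(.531,-.2175),.034,.06,.06)); print('tray',top(P,(.495,.306),.034,.06))
m=(P[...,2]>.036)&(P[...,2]<.06)&(np.hypot(P[...,0]-.531,P[...,1]+.2175)<.06); q=P[m]; print(np.linalg.lstsq(np.c_[q[:,:2],np.ones(len(q))],q[:,2],rcond=None)[0].round(3))
seq([])
E
```

```text
wrist (np.int64(2847), array([ 530.7, -217.7]), array([91.2, 53.9]), 83.7, array([33.3, 42.1, 43.7]))
scene (np.int64(434), array([ 532.2, -218.8]), array([94.6, 55.4]), 84.2, array([34.7, 39.3, 42.9]))
tray (np.int64(141), array([496.7, 306.4]), array([56.6, 98. ]), 0.1, array([34.3, 38.2, 40.9]))
[-0.002  0.002  0.041]
now t27.1 grasp [ 538.9 -134.4  167.9] w87.6 z [-0.021 -0.177 -0.984] x [-0.106 -0.978  0.178]
```

View pics/w5.png

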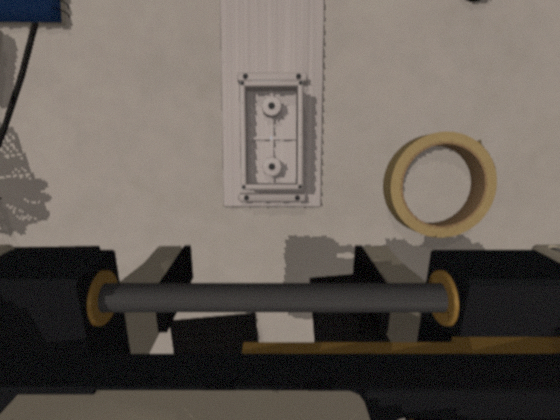

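Cover 2 lies level between the ribs at (78) and (197), with both bosses up at (272,105) and (272,167).

```bash
python3 -c "
from station import arm
print(arm.job_done())"
```

```text
the job is handed in; nothing more can be done
None
```

I turned over both front covers: the mat_1 cover lacks a boss and lies flat, open side up in the scrap tray; the mat_2 cover has both bosses and lies open side up between the carrier's ribs (space_1). I handed the job in at about 27 s and have no verdict back.

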